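Set and lock the limit-switch trip dog on a linear axis

TASK

The carriage of the linear axis is parked where it must stop. Slide the steel trip dog along the bed's slot towards the carriage until it has just pushed the carriage's roller-lever limit switch through its click, and no further: overtravel ruins the switch. Then fold the dog's cam lever fully down to lock it there, let go, and leave the tools lying on the bench alone.

Things in the scene. Friction and masses are not known exactly. Their poses are not given: they have to be found in the camera images.
- slide_axis: Fixed linear axis on the worktop, yawed a little. Origin: centre of the underside of its aluminium bed, 90 (x) by 450 (y) by 30 mm high; x points away from the robot, y along the bed to the motor, z up. All bed x, y below are in this frame, z above the worktop. In front of the bed (x < -45 mm) lie only two flat feet, 6 mm high, at its ends.
- cover_edge (a point): Middle of the lower front edge of the grey swarf cover that roofs the axis over its whole length and overhangs the dog: its turned-down lip is at bed x = -43 mm, z = 170 mm, the roof 180 mm high. A gripper cannot come straight down onto the dog's fin; tilted about 35 to 50 degrees from vertical, its body leaning to the bed's -x side, it reaches in under the lip.
- dog_fin (a point): Middle of the top edge of the trip dog's fin, the plate to pinch (fingers closing along the bed's y) to slide the dog: 10 mm thick along y, 26 mm wide along x (bed x = -40 to -14 mm), free from z = 44 to 80 mm. Clear for 60 mm on its +y side (then the cam lever's lugs), all clear on its -y side.
- dog_striker (a point): Middle of the dog's flat leading face, 110 mm ahead (+y) of the fin's middle; 27 mm wide, z = 32 to 68 mm. This face meets the roller. The dog is 118 mm long in all, the top of its shoe at z = 44 mm.
- lever_tip (a point): Top of the end of the dog's cam lever, a 12 mm wide bar with an 18 mm round black end, 76 mm from its pivot. The pivot (bed x = -22 mm, z = 56 mm, axis along y) lies 76 mm ahead (+y) of the fin. The lever points to bed -x, at first slanting up 36 to 43 degrees; fully down it is about level, this point then at bed x = -98 mm, z = 56 mm. Press it from above, tool tilted likewise.
- switch_roller (a point): Centre of the switch's black roller, 18 mm across and 9 mm wide, at bed x = -29 mm, z = 53 mm when free, on the lower end of a 36 mm arm that hangs from a pivot on the front of the carriage's switch housing and, when free, leans 0.25 rad towards the dog. The dog's striker pushes it to +y.
- dog (a joint): Place of the trip dog along the bed, m: grows to +y, towards the carriage. Friction holds it: about 8 N to slide it; it stays where it is left, also against the switch's spring.
- cam_lever (a joint): Angle of the cam lever, rad: 0 to 0.12 at the start (raised), 0.65 when its pad starts to bite on the bed, about 0.75 when pressed home (level; stop at 0.80). It stays where it is left; 2 to 3 N at its end turn it, then the force rises steeply as the pad bites; a press of 12 to 15 N locks it.
- switch_arm (a joint): Angle of the switch's arm, rad: 0 free, grows as the dog pushes the roller to +y (36 mm radius).
- switch_plunger (a joint): Plunger travel inside the switch, m; 0 while the roller takes up its unknown pre-travel (2.4 to 11 mm, under 1 N). Then the roller's force climbs to 5 N over 1.3 mm and suddenly falls by 2 to 3 N: the click. Tripped from 0.0016, overtravelled beyond 0.0042 (stop 0.005); the force climbs again from 0.0035. The roller moves 1.2 mm per mm of it.
- wrench: Bystander: adjustable wrench, 199 mm, lying flat in front of the axis, to be left alone. Origin: centre of its underside.
- screwdriver: Bystander: blue-handled screwdriver, 173 mm, lying at the right, to be left alone. Origin: centre of its underside.
- tape_rule: Bystander: yellow tape measure, 78 x 36 x 64 mm, standing at the left, to be left alone. Origin: centre of its underside.

How it is judged:
On the way, in this order (a step that is already met when the one before it is completed fails the run):
1. the dog has pushed the switch past its click while the cam lever is still up (value of joint switch_plunger above 0.0016 m and value of joint cam_lever below 0.4 rad), for 0.2 s.
2. the cam lever is down (value of joint cam_lever above 0.7 rad), for 0.2 s.
At the end, for the whole second after the job is handed in: The switch is tripped but not overtravelled (plunger between 1.6 and 4.2 mm), held there by the dog alone; the cam lever is down (at least 0.70 rad) and the dog at rest; the robot has let go (value of joint switch_plunger between 0.0016 and 0.0042 m and value of joint cam_lever above 0.7 rad and velocity of joint dog below 0.005 m/s); the robot touches nothing.
It fails at once if the switch is pushed into overtravel (plunger beyond 4.4 mm) (value of joint switch_plunger above 0.0044 m).
It fails at once if the wrench, the screwdriver or the tape measure is moved more than 30 mm (distance of any of wrench, screwdriver, tape_rule from where it was at the start of the episode above 0.03 m).
It also fails if it takes over 72 s, if anything falls off the work surface, if the arm or the gripper's body presses on something with over 40 N, if the wrist force passes 120 N, or if a joint passes its speed limit or range.

ROBOT

A 6-joint arm with a two-finger parallel gripper is mounted at the origin on a cart in front of the work surface, level with it; the furniture and walls round the work are solid. World frame = base frame: x ahead of the robot, y to its left, z up, the work surface at z = 0. Lengths are in m, angles in rad, forces in N, time in s.
With the tool pointing down it reaches from about 0.35 to 0.975 m from the base axis. Payload 7.1 kg.
Tool frame: the origin (TCP) lies on the centre line of the jaws, within the pads' length; the fingertips stand 17 mm ahead of it and the grasp point (between the pads) lies 2 mm behind it; z points along the fingers, y is the line along which they close (so a half turn about z gives the same grasp; the last joint's range is limited). The gripper opens to 88 mm and grips with 3 to 60 N. Pads are 20 mm wide; open, the fingers measure 115 mm over their backs; the gripper's body (75 mm by 178 mm) begins 61 mm behind the grasp point.
Start: joints at [1.108, 0.423, 1.63, -0, 1.089, -0.019], TCP at [0.268, 0.564, 0.24] pointing down, gripper open.
Joint ranges: [-3, 3], [-0.9, 2.11], [0.09, 2.58], [-1.31, 4.45], [0.11, 2.69], [-2.54, 2.54]. Speed limits (rad/s): [2.39, 2.39, 3.01, 3.14, 3.14, 3.14].

INTERFACE

Orientations are given as a unit quaternion [w, x, y, z].
In Python, from rig import arm, optics, job gives the robot as it stands (arm), with the cameras (optics) and the job (job).
- The arm moves only by the shell command python3 drive.py [FORCE], which reads ROWS from standard input. ROWS is a JSON object whose key "motion" holds a list of rows, 1 to 12 of them, each of 7 numbers: dx, dy, dz in m, then a rotation vector rx, ry, rz in rad, then the opening from 0.0 (shut) to 1.0 (fully open); each row is the pose to reach, as a shift and turn from the pose commanded when the command began, along the tool's axes at that moment; what a row does not reach only later rows make up. A row lasts 1/8 s, in which the tool goes at most 0.0625 m and 0.188 rad, less where a joint would pass 70% of its speed; a pose out of reach is approached as far as the arm can. The fingers move at their own pace and stop on an object; FORCE is the grip in N (left out, the last holds). Time passes only in rows, so rows that do not move let the fingers close. It prints the time, the measured TCP pose, the force, the opening and the grip force at its end. Input that does not fit is refused with a message, and nothing moves.
- arm.get_state(): the state, without advancing time (a new reading comes with each control period).
- optics.capture(name): name is "side" or "top" or "wrist"; returns (picture, depth): 480x640x3 uint8, blue, green, red; 480x640 float32, m along the optical axis (not along the pixel's ray), 0 where there is no reading.
- optics.camera_params(name): a dict with "intrinsics" (3x3 intrinsics, pixels), "R" (3x3) and "t" (3): a world point X has camera coordinates R X + t; the wrist camera has in their place "hand_eye" (4x4, takes a point from camera to tool coordinates, whose origin is the TCP and whose axes are the flange's). Camera axes: x right, y down, z forward; pixel columns grow to the right and rows downward; lengths in m; the calibration is good to about 2 mm. A picture is of the moment at which its call begins: read the wrist's pose just before it. camera_params takes no time and is no camera call.
- job.hand_in(): hands the job in; it is judged then, once.
The state is a dict: "time_s": time; "joints": joint angles; "joint_velocities": joint speeds; "joint_torque": joint torques, N m; "eef_pos": TCP position; "eef_rot": TCP orientation; "ft_force": force on the tool from outside, world axes, zero at the start; "ft_torque": the same for the moment, N m; "grip_width": opening from 0.0 (shut) to 1.0 (fully open); "gripper_force": force on a finger pad.
Only numpy, scipy, OpenCV 4.12 (cv2) and the standard library are available. Lean on these libraries where they do the work, as an engineer would, in place of code of your own. Each camera call takes 0.05 s, during which the arm holds its last target. There are 200 camera calls.

## Working session

There is one attempt and no reset: what is moved stays moved. The work goes in short steps, Python scripts to look and compute and a shell command to move; the robot and the scene stay as the last step left them, time stands still between calls to the robot, and variables do not carry over. Pictures are saved under pics/ and viewed, at most 10 in all, crops included, and the job is handed in when it is done.

```bash
ls; mkdir -p pics; python3 - <<'E'
from rig import arm, optics, job
import cv2,numpy as np
s=arm.get_state();print({k:np.round(v,3) for k,v in s.items()})
for n in("side","top","wrist"):
    im,d=optics.capture(n);cv2.imwrite(f"pics/{n}0.png",im);np.save(f"pics/{n}0.npy",d)
    p=optics.camera_params(n);print(n,{k:np.round(v,3).tolist() for k,v in p.items()})
E
```

```text
drive.py
pics
rig.py
{'time_s': np.float64(0.0), 'joints': array([ 1.108,  0.424,  1.631, -0.   ,  1.089, -0.019]), 'joint_velocities': array([ 0.   ,  0.001, -0.001,  0.002, -0.   , -0.   ]), 'joint_torque': array([-4.0000e-03, -5.4464e+01, -2.7366e+01,  6.4000e-02,  2.3000e-02,
       -0.0000e+00]), 'eef_pos': array([0.268, 0.564, 0.239]), 'eef_rot': array([-0.   ,  0.22 ,  0.975, -0.001]), 'ft_force': array([0.115, 0.723, 0.633]), 'ft_torque': array([-0.046, -0.029,  0.034]), 'gripper_force': np.float64(0.0), 'grip_width': np.float64(1.001)}
side {'intrinsics': [[436.645, 0.0, 320.516], [0.0, 436.645, 240.394], [0.0, 0.0, 1.0]], 'R': [[0.858, -0.514, 0.018], [-0.269, -0.478, -0.836], [0.438, 0.712, -0.548]], 't': [-0.456, 0.242, 0.807]}
top {'intrinsics': [[491.287, 0.0, 312.788], [0.0, 491.287, 235.929], [0.0, 0.0, 1.0]], 'R': [[0.029, -0.999, 0.028], [-0.987, -0.033, -0.158], [0.159, -0.023, -0.987]], 't': [-0.005, 0.519, 1.358]}
wrist {'intrinsics': [[347.649, 0.0, 323.977], [0.0, 347.649, 240.206], [0.0, 0.0, 1.0]], 'hand_eye': [[0.0, -0.967, -0.255, 0.07], [1.0, 0.0, 0.0, -0.001], [-0.0, -0.255, 0.967, -0.144], [0.0, 0.0, 0.0, 1.0]]}
```

View pics/side0.png

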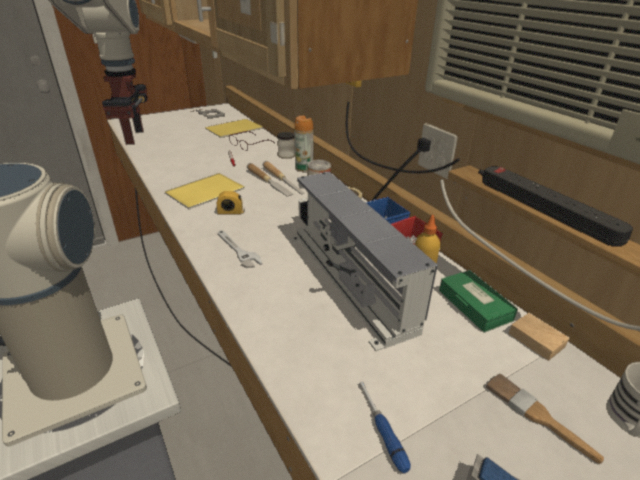

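View pics/top0.png

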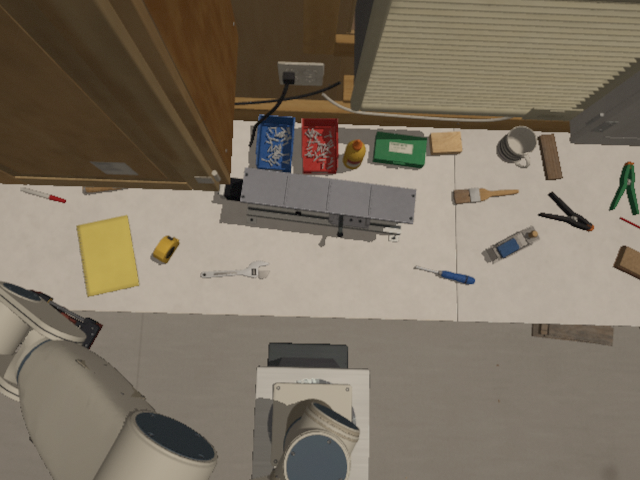

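The side view shows the axis with its motor at the far left and the dog and switch under the grey cover. The top view shows the roof from (245,185) to (413,207), the lever end sticking out at about (340,235), and the wrench at (235,272). Next I'll get the bed frame from the roof depth.

```bash
cat > h.py <<'E'
from rig import arm, optics, job
import cv2,numpy as np
from scipy.spatial.transform import Rotation as Ro
def q2R(q): return Ro.from_quat(np.r_[q[1:],q[0]]).as_matrix()
def cam(n,s=None):
    "K, Rcw (cam->world), centre"
    p=optics.camera_params(n);K=np.array(p["intrinsics"])
    if n!="wrist":
        R=np.array(p["R"]);return K,R.T,-R.T@np.array(p["t"])
    s=s or arm.get_state();H=np.array(p["hand_eye"]);R=q2R(s["eef_rot"])
    return K,R@H[:3,:3],R@H[:3,3]+s["eef_pos"]
def ray(c,uv):
    K,R,C=c;d=R@np.linalg.solve(K,np.r_[uv,1.]);return C,d/np.linalg.norm(d)
def onz(c,uv,z):
    C,d=ray(c,uv);return C+d*(z-C[2])/d[2]
def cloud(c,d):
    K,R,C=c;v,u=np.mgrid[:480,:640];P=np.stack([(u-K[0,2])/K[0,0]*d,(v-K[1,2])/K[1,1]*d,d],-1);return P@R.T+C
def tri(r):
    A=sum(np.eye(3)-np.outer(d,d) for C,d in r);b=sum((np.eye(3)-np.outer(d,d))@C for C,d in r);X=np.linalg.solve(A,b)
    return X,[np.linalg.norm(np.cross(X-C,d))*1e3 for C,d in r]
def proj(c,X):
    K,R,C=c;p=K@(R.T@(np.asarray(X)-C));return p[:2]/p[2]
E
python3 - <<'E'
from h import *
for n in("top","side"):
    P=cloud(cam(n),np.load(f"pics/{n}0.npy"))
    m=((abs(P[...,2]-.18)<.008)&(P[...,0]>.4)&(P[...,0]<.85)&(abs(P[...,1])<.4)).astype('uint8')
    _,l,st,_=cv2.connectedComponentsWithStats(m);k=1+st[1:,4].argmax()
    q=P[l==k];r=cv2.minAreaRect(q[:,:2].astype('float32'));print(n,st[k],q[:,2].mean(),r);print(cv2.boxPoints(r))
E
```

```text
top [ 240  167  176   57 6079] 0.1807343786403866 ((0.6069700121879578, -0.022366508841514587), (0.45383420586586, 0.09492390602827072), 84.48370361328125)
[[ 0.5379146  -0.24367027]
 [ 0.6323989  -0.2527952 ]
 [ 0.67602545  0.19893725]
 [ 0.5815411   0.20806217]]
side [ 297  172  141  108 4822] 0.17750403387057817 ((0.604129433631897, -0.022922784090042114), (0.45453938841819763, 0.09533479064702988), 84.48982238769531)
[[ 0.53485924 -0.24456516]
 [ 0.62975353 -0.25371945]
 [ 0.6733996   0.19871959]
 [ 0.57850534  0.20787388]]
```

```bash
cat >> h.py <<'E'
YA=np.array([.0963,.9954,0]);YA/=np.linalg.norm(YA);XA=np.array([YA[1],-YA[0],0]);ZA=np.array([0,0,1.])
O=np.array([.6018,-.0222,0]);B=np.c_[XA,YA,ZA]
def b2w(p): return O+B@np.asarray(p)
def w2b(p): return B.T@(np.asarray(p)-O)
def goal(p,tilt):
    """shift+rotvec in tool axes from the measured pose to bed point p (TCP), tool tilted, tool y along bed y"""
    s=arm.get_state();R=q2R(s["eef_rot"]);c,n=np.cos(tilt),np.sin(tilt)
    z=n*XA-c*ZA;x=np.cross(YA,z);T=np.c_[x,YA,z]
    d=R.T@(b2w(p)-s["eef_pos"]);r=Ro.from_matrix(R.T@T).as_rotvec()
    print("bed now",np.round(w2b(s["eef_pos"]),4),"row",np.round(d,4),np.round(r,4),"n",np.linalg.norm(d)/.0625,np.linalg.norm(r)/.188)
E
python3 -c "
from h import *
goal([-.19,-.04,.17],.75)"
echo '{"motion": [[-0.1,-0.13,0.01,-0.03,-0.15,-0.08,1],[-0.2,-0.25,0.03,-0.06,-0.35,-0.15,1],[-0.3,-0.38,0.05,-0.1,-0.55,-0.25,1],[-0.388,-0.4885,0.07,-0.131,-0.743,-0.33,1],[-0.388,-0.4885,0.07,-0.131,-0.743,-0.33,1],[-0.388,-0.4885,0.07,-0.131,-0.743,-0.33,1],[-0.388,-0.4885,0.07,-0.131,-0.743,-0.33,1],[-0.388,-0.4885,0.07,-0.131,-0.743,-0.33,1],[-0.388,-0.4885,0.07,-0.131,-0.743,-0.33,1],[-0.388,-0.4885,0.07,-0.131,-0.743,-0.33,1],[-0.388,-0.4885,0.07,-0.131,-0.743,-0.33,1],[-0.388,-0.4885,0.07,-0.131,-0.743,-0.33,1]]}' | python3 drive.py
python3 -c "
from h import *
goal([-.19,-.04,.17],.75)"
```

```text
time_s: 1.65
eef_pos: [0.4013, -0.0155, 0.2344]
eef_rot: [0.341, 0.055, 0.938, -0.033]
ft_force: [0.2, 1.1, 0.7]
grip_width: 1.001
gripper_force: 0.0
bed now [-0.2003 -0.0127  0.2344] row [ 0.0335 -0.0254  0.0569] [-0.0381 -0.0508 -0.005 ] n 1.1315881384719297 0.3388162337240671
```

```bash
echo '{"motion": [[0.017,0,0.03,-0.038,-0.05,-0.005,1],[0.034,-0.025,0.057,-0.038,-0.05,-0.005,1],[0.034,-0.025,0.057,-0.038,-0.05,-0.005,1],[0.034,-0.025,0.057,-0.038,-0.05,-0.005,1]]}' | python3 drive.py
python3 - <<'E'
from h import *
goal([-.19,-.14,.17],.75)
s=arm.get_state();im,d=optics.capture("wrist");cv2.imwrite("pics/w1.png",im);np.savez("pics/w1.npz",d=d,im=im,q=s["eef_rot"],p=s["eef_pos"])
E
```

```text
time_s: 2.15
eef_pos: [0.4039, -0.0135, 0.2305]
eef_rot: [0.336, 0.049, 0.94, -0.034]
ft_force: [-0.2, -0.1, -0.3]
grip_width: 1.001
gripper_force: 0.0
bed now [-0.1978 -0.0104  0.2305] row [ 0.0329 -0.1276  0.0562] [-0.0353 -0.0612  0.0051] n 2.2914327872312508 0.37672147803301
```

View pics/w1.png

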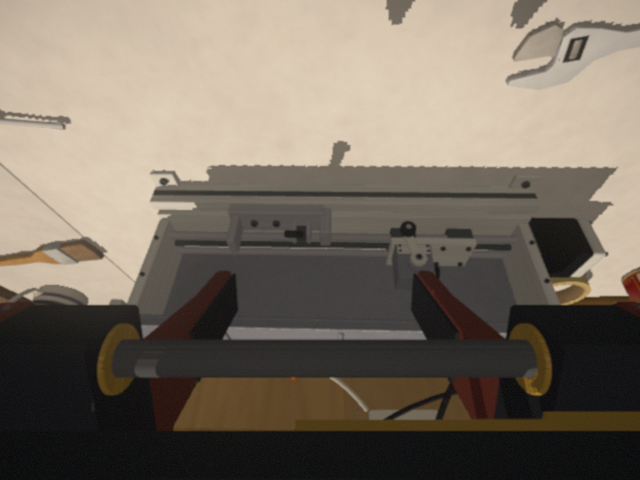

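```bash
python3 - <<'E'
from h import *
s=arm.get_state();print(np.round(s["joints"],3))
goal([-.10,-.1,.20],.75)
E
```

```text
[ 0.012 -0.067  2.497 -1.311  0.108 -0.181]
bed now [-0.1977 -0.0106  0.2305] row [-0.0557 -0.0865  0.0888] [-0.0356 -0.0611  0.0049] n 2.1750556242265646 0.3768939456541093
```

The wrist view is inverted, with up towards the robot and left towards -y. The fin/dog is at about (234–330, 210–245), the lever at (300,236), the roller at about (408,228) and the wrench at top right. The arm is at its j4/j5 limits, so I'll move out with less tilt.

```bash
python3 -c "
from h import *
goal([-.12,-.06,.21],.62)"
echo '{"motion": [[-0.04,-0.02,0.03,0,0.08,0,1],[-0.05,-0.05,0.06,0,0.08,0,1],[-0.05,-0.05,0.06,-0.036,0.08,0,1],[-0.05,-0.05,0.06,-0.036,0.08,0,1]]}' | python3 drive.py
python3 - <<'E'
from h import *
print(np.round(arm.get_state()["joints"],3))
goal([-.12,-.06,.21],.62)
E
```

```text
bed now [-0.1977 -0.0106  0.2305] row [-0.0468 -0.0473  0.067 ] [-0.0358  0.0689  0.0026] n 1.5099348007643245 0.4133700398780611
time_s: 2.7
eef_pos: [0.4371, -0.048, 0.22]
eef_rot: [0.295, 0.052, 0.953, -0.036]
ft_force: [-0.5, 0.6, 0.2]
grip_width: 0.997
gripper_force: 0.0
[-0.112  0.019  2.399 -0.297  0.126 -1.29 ]
bed now [-0.1615 -0.0415  0.22  ] row [-0.0285 -0.017   0.0326] [-0.0456 -0.0172  0.0013] n 0.744113891372456 0.2592783680656105
```

```bash
echo '{"motion": [[-0.028,-0.017,0.033,-0.045,-0.017,0,1],[-0.028,-0.017,0.033,-0.045,-0.017,0,1],[-0.028,-0.017,0.033,-0.045,-0.017,0,1],[-0.028,-0.017,0.033,-0.045,-0.017,0,1]]}' | python3 drive.py
python3 - <<'E'
from h import *
s=arm.get_state();print(np.round(s["joints"],3))
goal([-.12,-.06,.21],.62)
im,d=optics.capture("wrist");cv2.imwrite("pics/w2.png",im);np.savez("pics/w2.npz",d=d,im=im,q=s["eef_rot"],p=s["eef_pos"])
E
```

```text
time_s: 3.2
eef_pos: [0.4763, -0.0714, 0.2117]
eef_rot: [0.304, 0.045, 0.952, -0.014]
ft_force: [0.2, -0.0, 0.5]
grip_width: 1.0
gripper_force: 0.0
[-0.217  0.109  2.337  0.721  0.108 -2.389]
bed now [-0.1202 -0.0611  0.2117] row [0.0008 0.0011 0.0015] [ 0.0019 -0.0024  0.0012] n 0.03176142593327135 0.017575698557443863
```

View pics/w2.png

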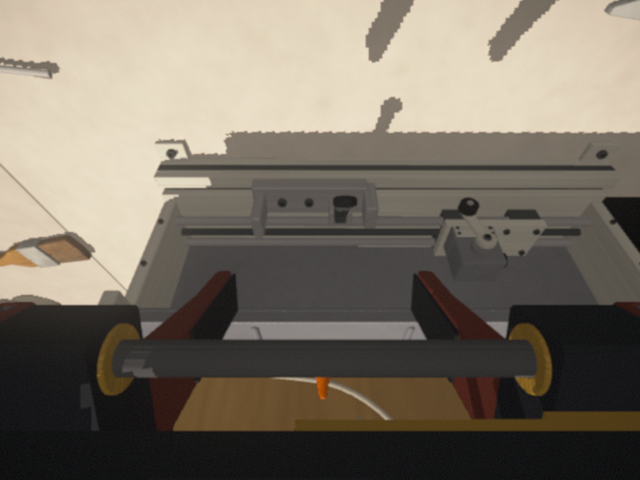

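The second view shows the fin plate at about (260,210), the lever's black end at about (344,202), the dog's right end at about (376,205) and the roller at about (469,207). I'll enlarge this region from both views for exact pixels.

```bash
python3 - <<'E'
from h import *
a=cv2.imread("pics/w1.png")[190:270,210:430];b=cv2.imread("pics/w2.png")[170:260,240:500]
A=cv2.resize(a,None,fx=3,fy=3,interpolation=2);Bq=cv2.resize(b,None,fx=3,fy=3,interpolation=2)
o=np.zeros((240+270,780,3),'uint8');o[:240,:660]=A;o[240:,:780]=Bq
cv2.imwrite("pics/c12.png",cv2.convertScaleAbs(o,alpha=1.6))
E
```

```text
(no output)
```

View pics/c12.png

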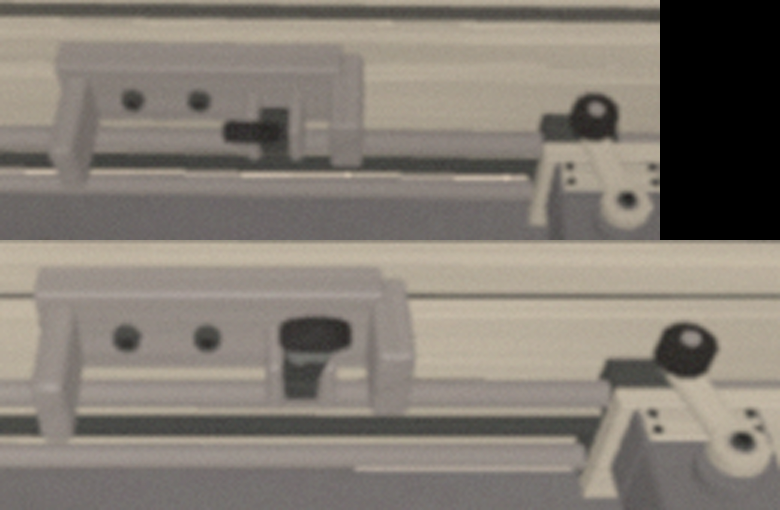

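Crop pixels, mapped back to full-image coordinates:

| Feature | View 1 | View 2 |
|---|---|---|
| Fin top middle | (233,248) | (259,227.5) |
| Roller | (408.3,228.7) | (468.7,206.7) |
| Lever end | (293,234) | (345,201) |
| Striker right edge | (330.5,225) | (376.5,208) |

Next I'll triangulate these and check them with depth.

```bash
cat >> h.py <<'E'
def load(n):
    f=np.load(f"pics/{n}.npz");return cam("wrist",dict(eef_rot=f["q"],eef_pos=f["p"])),f["d"],f["im"]
E
python3 - <<'E'
from h import *
c1,d1,_=load("w1");c2,d2,_=load("w2")
for n,a,b in [("fin",(233,247.5),(259,227.5)),("roller",(408.3,228.7),(468.7,206.7))]:
    X,e=tri([ray(c1,a),ray(c2,b)]);print(n,np.round(w2b(X),4),np.round(e,1))
for i,(c,d) in enumerate([(c1,d1),(c2,d2)]):
    P=(cloud(c,d)-O)@B
    for n,m in dict(roof_front=(abs(P[...,2]-.18)<.006)&(P[...,0]<0)&(abs(P[...,1])<.2),lip=(abs(P[...,0]+.043)<.008)&(P[...,2]>.15)&(P[...,2]<.19)&(abs(P[...,1])<.1),fin=(P[...,2]>.05)&(P[...,2]<.09)&(P[...,0]>-.05)&(P[...,0]<-.005)&(P[...,1]>-.2)&(P[...,1]<-.06),lever=(P[...,2]>.072)&(P[...,2]<.13)&(P[...,0]>-.11)&(P[...,0]<-.045)&(P[...,1]>-.12)&(P[...,1]<0.03),strik=(P[...,2]>.047)&(P[...,2]<.066)&(P[...,0]>-.05)&(P[...,0]<-.02)&(P[...,1]>-.04)&(P[...,1]<0.05)).items():
        q=P[m];print(i,n,len(q),[np.round(np.percentile(q,k,axis=0),4).tolist() for k in(2,50,98)] if len(q) else'')
E
```

```text
fin [-0.0351 -0.1174  0.0856] [0.4 0.4]
roller [-0.0276  0.0776  0.0516] [0.1 0.1]
0 roof_front 3405 [[-0.0439, -0.1832, 0.1743], [-0.0382, -0.0251, 0.1793], [-0.0156, 0.14, 0.1802]]
0 lip 2740 [[-0.0445, -0.0962, 0.169], [-0.0427, -0.0133, 0.1757], [-0.036, 0.0675, 0.1799]]
0 fin 413 [[-0.0407, -0.1262, 0.0508], [-0.0362, -0.1193, 0.0697], [-0.0167, -0.1169, 0.0799]]
0 lever 136 [[-0.0912, -0.0537, 0.0772], [-0.0876, -0.0447, 0.1059], [-0.0498, -0.0373, 0.1088]]
0 strik 230 [[-0.0418, -0.0396, 0.0473], [-0.0401, -0.0211, 0.0575], [-0.0215, -0.0122, 0.0656]]
1 roof_front 5413 [[-0.0439, -0.1858, 0.1744], [-0.0361, -0.0617, 0.1794], [-0.0159, 0.0634, 0.1809]]
1 lip 3436 [[-0.0444, -0.0976, 0.1686], [-0.0428, -0.0399, 0.1758], [-0.0357, 0.0644, 0.18]]
1 fin 552 [[-0.0406, -0.1264, 0.0511], [-0.0365, -0.1204, 0.0723], [-0.0164, -0.117, 0.0802]]
1 lever 356 [[-0.0906, -0.0544, 0.0794], [-0.0856, -0.0467, 0.1049], [-0.0475, -0.0383, 0.1091]]
1 strik 300 [[-0.0417, -0.0392, 0.0479], [-0.0403, -0.0216, 0.0592], [-0.021, -0.0125, 0.0657]]
```

Depth and triangulation agree with the given sizes:

| Feature | Bed position (m) |
|---|---|
| Fin | y = -0.1217, top z = 0.080 |
| Striker | y = -0.012 |
| Roller | y = 0.0776, z = 0.052 |
| Lever end | (-0.09, -0.0455, 0.108) |

The gap from striker to roller is about 80 mm. I'll go to the pre-grasp, watching the joints near the wrist singularity.

```bash
python3 -c "
from h import *
goal([-.092,-.1217,.145],.55)"

```

```text
bed now [-0.1187 -0.0617  0.212 ] row [ 0.0174 -0.06    0.07  ] [0.0013 0.0697 0.0026] n 1.5009367254088801 0.3709539583641638
```

```bash
echo '{"motion": [[0.006,-0.02,0.023,0,0.07,0,0.5],[0.012,-0.04,0.046,0,0.07,0,0.5],[0.0174,-0.06,0.07,0,0.07,0,0.5],[0.0174,-0.06,0.07,0,0.07,0,0.5],[0.0174,-0.06,0.07,0,0.07,0,0.5]]}' | python3 drive.py 20
python3 -c "
from h import *
print(np.round(arm.get_state()['joints'],3));goal([-.092,-.1217,.145],.68)"

```

```text
time_s: 3.88
eef_pos: [0.5021, -0.1268, 0.1587]
eef_rot: [0.257, 0.049, 0.965, -0.019]
ft_force: [-0.8, 0.4, 0.4]
grip_width: 0.509
gripper_force: 0.0
[-0.327  0.282  2.244  0.774  0.143 -2.539]
bed now [-0.0891 -0.1137  0.1587] row [ 0.0093 -0.0078  0.0106] [-0.0142 -0.159  -0.0003] n 0.2577798568138931 0.8490257920324208
```

j6 is at its limit, so this wrist branch is wrong for the grasp pose. I'll fit a small kinematic model to the logged states to choose the right branch.

```bash
cat >> h.py <<'E'
def Rz(a):return Ro.from_rotvec([0,0,a]).as_matrix()
def Ry(a):return Ro.from_rotvec([0,a,0]).as_matrix()
def fk(q,k):
    h,a1,a2,e,a3,L,o6=k
    R=Rz(q[0])@Ry(q[1]);p=np.array([0,0,h])+Rz(q[0])@[a1,0,0]+R@[0,0,a2]
    R=R@Ry(q[2]);p=p+R@[e,0,a3];R=R@Rz(q[3])@Ry(q[4]);p=p+R@[0,0,L];return p,R@Rz(q[5]+o6)
E
python3 - <<'E'
from h import *
from scipy.optimize import least_squares
D=[([1.108,.4235,1.6305,0,1.089,-.019],[.268,.564,.239],[0,.22,.975,-.001]),
([.012,-.067,2.497,-1.311,.108,-.181],[.4039,-.0135,.2305],[.336,.049,.940,-.034]),
([-.112,.019,2.399,-.297,.126,-1.29],[.4371,-.048,.22],[.295,.052,.953,-.036]),
([-.217,.109,2.337,.721,.108,-2.389],[.4763,-.0714,.2117],[.304,.045,.952,-.014]),
([-.327,.282,2.244,.774,.143,-2.539],[.5021,-.1268,.1587],[.257,.049,.965,-.019])]
def f(k):
    r=[]
    for q,p,w in D:
        P,R=fk(q,k);r+=list((P-p)*10)+list((R-q2R(np.array(w)/np.linalg.norm(w))).ravel()*.3)
    return np.array(r)
best=min((least_squares(f,[.3,0,.4,0,.4,.25,o]) for o in(0,1.57,3.14,-1.57)),key=lambda s:s.cost)
print(np.round(best.x,4),best.cost,np.round(f(best.x).reshape(5,12)[:,:3]*100,1).tolist())
np.save("k.npy",best.x);k=best.x
lo=[-3,-.9,.09,-1.31,.11,-2.54];hi=[3,2.11,2.58,4.45,2.69,2.54]
def ik(p,tilt,flip,seed):
    c,n=np.cos(tilt),np.sin(tilt);z=n*XA-c*ZA;y=YA*(-1 if flip else 1);T=np.c_[np.cross(y,z),y,z];w=b2w(p)
    g=lambda q:np.r_[(fk(q,k)[0]-w)*10,(fk(q,k)[1]-T).ravel()]
    s=least_squares(g,np.clip(seed,np.array(lo)+.01,np.array(hi)-.01),bounds=(lo,hi));return s.x,s.cost
for nm,p in [("grasp",[-.03,-.1217,.069]),("end",[-.03,-.037,.069]),("lev1",[-.092,.04,.12]),("lev2",[-.09,.04,.07]),("pre",[-.09,-.1217,.14])]:
  for t in(.62,.75,.87):
    for fl in(0,1):
      S=[ik(p,t,fl,[-.2,.4,2.2,a,.3,b]) for a in(0,.8,1.57,3.14,4) for b in(-2.2,-1.5,0,1.5,2.2)]
      ok={tuple(np.round(s,2)) for s,c in S if c<1e-5};print(nm,t,fl,*ok)
E
```

```text
[ 0.3224 -0.0081  0.5687  0.0809  0.4932  0.3012  1.5706] 0.03597370280564422 [[10.7, -5.3, -0.1], [0.3, -13.0, 0.8], [-1.7, -12.1, -0.1], [-2.1, -11.2, 0.1], [-3.8, -10.5, -0.6]]
grasp 0.62 0 (np.float64(-0.31), np.float64(0.57), np.float64(2.19), np.float64(2.64), np.float64(0.26), np.float64(1.88))
grasp 0.62 1 (np.float64(-0.31), np.float64(0.57), np.float64(2.19), np.float64(2.64), np.float64(0.26), np.float64(-1.26))
grasp 0.75 0 (np.float64(-0.33), np.float64(0.62), np.float64(2.25), np.float64(2.8), np.float64(0.49), np.float64(1.7))
grasp 0.75 1 (np.float64(-0.33), np.float64(0.62), np.float64(2.25), np.float64(2.8), np.float64(0.49), np.float64(-1.44))
grasp 0.87 0 (np.float64(-0.34), np.float64(0.68), np.float64(2.29), np.float64(2.85), np.float64(0.71), np.float64(1.63))
grasp 0.87 1 (np.float64(-0.34), np.float64(0.68), np.float64(2.29), np.float64(2.85), np.float64(0.71), np.float64(-1.51))
end 0.62 0 (np.float64(-0.1), np.float64(0.56), np.float64(2.21), np.float64(3.13), np.float64(0.25), np.float64(1.58))
end 0.62 1 (np.float64(-0.1), np.float64(0.56), np.float64(2.2
[... 2014 characters left out ...]
0.35), np.float64(0.34), np.float64(2.3), np.float64(2.22), np.float64(0.18), np.float64(2.28))
pre 0.62 1 (np.float64(-0.35), np.float64(0.34), np.float64(2.3), np.float64(2.22), np.float64(0.18), np.float64(-0.86))
pre 0.75 0 (np.float64(-0.37), np.float64(0.39), np.float64(2.37), np.float64(2.64), np.float64(0.39), np.float64(1.84))
pre 0.75 1 (np.float64(-0.37), np.float64(0.39), np.float64(2.37), np.float64(2.64), np.float64(0.39), np.float64(-1.3))
pre 0.87 0 (np.float64(-0.39), np.float64(0.46), np.float64(2.42), np.float64(2.75), np.float64(0.62), np.float64(1.7))
pre 0.87 1 (np.float64(-0.39), np.float64(0.46), np.float64(2.42), np.float64(2.75), np.float64(0.62), np.float64(-1.44))
```

The grasp needs the j4≈π branch, which is reached by turning the tool half a turn about its own z (+rz) and then tilting further. I'll retreat a little and turn.

```bash
echo '{"motion": [[0,0,-0.04,0,0,0.18,0.5],[0,0,-0.05,0,0,0.36,0.5],[0,0,-0.05,0,0,0.54,0.5],[0,0,-0.05,0,0,0.72,0.5],[0,0,-0.05,0,0,0.9,0.5],[0,0,-0.05,0,0,1.08,0.5],[0,0,-0.05,0,0,1.26,0.5],[0,0,-0.05,0,0,1.44,0.5],[0,0,-0.05,0,0,1.62,0.5],[0,0,-0.05,0,0,1.8,0.5],[0,0,-0.05,0,0,1.98,0.5],[0,0,-0.05,0,0,2.16,0.5]]}' | python3 drive.py
cat >> h.py <<'E'
def goalf(p,tilt,v=True):
    "as goal, tool half-turned (tool y along bed -y, camera above)"
    s=arm.get_state();R=q2R(s["eef_rot"]);c,n=np.cos(tilt),np.sin(tilt)
    z=n*XA-c*ZA;T=np.c_[np.cross(-YA,z),-YA,z]
    d=R.T@(b2w(p)-s["eef_pos"]);r=Ro.from_matrix(R.T@T).as_rotvec();zb=B.T@R[:,2]
    print("j",np.round(s["joints"],2),"bed",np.round(w2b(s["eef_pos"]),4),"tilt",round(np.arctan2(zb[0],-zb[2]),3),"f_bed",np.round(B.T@s["ft_force"],1),"w",round(float(s["grip_width"]),3),"t",round(float(s["time_s"]),2));print("row",np.round(d,4).tolist(),np.round(r,3).tolist())
E
python3 -c "
from h import *
goalf([-.10,-.1217,.16],.62)"
```

```text
time_s: 5.38
eef_pos: [0.4774, -0.1235, 0.2026]
eef_rot: [0.139, 0.872, 0.415, 0.217]
ft_force: [0.2, -0.3, 0.5]
grip_width: 0.498
gripper_force: 0.0
j [-0.34  0.15  2.26  0.46  0.24 -0.08] bed [-0.1141 -0.1128  0.2026] tilt 0.522 f_bed [ 0.2 -0.3  0.5] w 0.498 t 5.38
row [-0.0118, -0.003, 0.044] [-0.035, 0.097, 0.989]
```

```bash
echo '{"motion": [[0,0,0.01,0,0.02,0.18,0.5],[-0.004,0,0.02,-0.01,0.04,0.36,0.5],[-0.008,0,0.03,-0.02,0.06,0.54,0.5],[-0.012,-0.003,0.044,-0.03,0.08,0.72,0.5],[-0.012,-0.003,0.044,-0.035,0.09,0.88,0.5],[-0.012,-0.003,0.044,-0.035,0.097,0.989,0.5],[-0.012,-0.003,0.044,-0.035,0.097,0.989,0.5]]}' | python3 drive.py
python3 -c "
from h import *
goalf([-.10,-.1217,.16],.76)"
```

```text
time_s: 6.25
eef_pos: [0.4906, -0.1339, 0.1598]
eef_rot: [0.015, 0.951, -0.043, 0.304]
ft_force: [-0.2, 0.1, 0.5]
grip_width: 0.498
gripper_force: 0.0
j [-0.39  0.28  2.31  1.89  0.18 -0.56] bed [-0.1    -0.1219  0.1598] tilt 0.619 f_bed [-0.2  0.1  0.5] w 0.498 t 6.25
row [0.0001, -0.0002, -0.0002] [-0.001, 0.14, 0.006]
```

On the right branch now. I'll tilt to 0.76 and take the pre-grasp view.

```bash
echo '{"motion": [[0,0,0,0,0.07,0,0.5],[0,0,0,0,0.14,0.005,0.5],[0,0,0,0,0.14,0.005,0.5]]}' | python3 drive.py
python3 - <<'E'
from h import *
goalf([-.031,-.1217,.069],.76)
s=arm.get_state();im,d=optics.capture("wrist");cv2.imwrite("pics/w3.png",im);np.savez("pics/w3.npz",d=d,im=im,q=s["eef_rot"],p=s["eef_pos"])
c,d,_=load("w3");P=(cloud(c,d)-O)@B
for n,m in dict(lip=(abs(P[...,0]+.043)<.008)&(P[...,2]>.15)&(P[...,2]<.19)&(abs(P[...,1])<.2),fin=(P[...,2]>.05)&(P[...,2]<.09)&(P[...,0]>-.05)&(P[...,0]<-.005)&(P[...,1]>-.2)&(P[...,1]<-.06)).items():
    q=P[m];print(n,len(q),[np.round(np.percentile(q,k,axis=0),4).tolist() for k in(2,50,98)] if len(q) else'')
E
```

```text
time_s: 6.62
eef_pos: [0.4905, -0.1341, 0.1597]
eef_rot: [0.018, 0.928, -0.043, 0.371]
ft_force: [-0.4, -0.4, 0.0]
grip_width: 0.501
gripper_force: 0.0
j [-0.42  0.33  2.39  2.51  0.38 -1.21] bed [-0.1    -0.1221  0.1597] tilt 0.76 f_bed [-0.4 -0.4  0. ] w 0.501 t 6.62
row [-0.0124, -0.0002, 0.1133] [-0.001, -0.0, 0.004]
lip 13082 [[-0.0443, -0.1951, 0.1695], [-0.0427, -0.0812, 0.1785], [-0.0353, 0.0333, 0.1802]]
fin 563 [[-0.0407, -0.1258, 0.0523], [-0.0344, -0.1213, 0.0784], [-0.0162, -0.1166, 0.0802]]
```

View pics/w3.png

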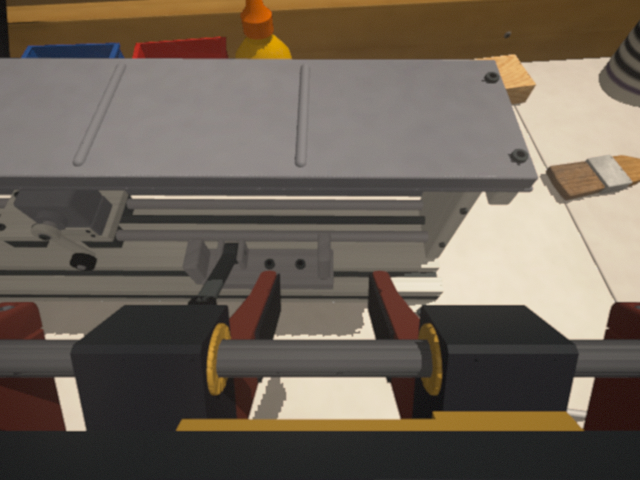

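The fin is centred between the fingers at (324,258). The lever at (225,272) is close to where the gripper body will be, so I'll check that clearance against the measured lever points.

```bash
python3 - <<'E'
from h import *
Q=[]
for w in("w1","w2","w3"):
    c,d,_=load(w);P=(cloud(c,d)-O)@B
    m=(P[...,2]>.06)&(P[...,2]<.125)&(P[...,0]>-.115)&(P[...,0]<-.03)&(P[...,1]>-.062)&(P[...,1]<-.03)
    Q.append(P[m]);print(w,m.sum(),np.round(P[m].min(0),4),np.round(P[m].max(0),4),"end y",np.round(P[m][P[m][:,2]>.095][:,1].mean(),4))
Q=np.vstack(Q)
for t in(.62,.7,.76):
    for T in((-.028,.0645),(-.026,.062)):
        b=np.sin(t)*-(Q[:,0]-T[0])+np.cos(t)*(Q[:,2]-T[1])
        print(t,T,"max back from tip",np.round(np.percentile(b,99),4),"body 0.080; TCP",np.round([T[0]-.017*np.sin(t),T[1]+.017*np.cos(t)],4))
goalf([-.0385,-.1215,.0765],.70)
E
```

```text
w1 145 [-0.0897 -0.054   0.0618] [-0.0301 -0.0366  0.111 ] end y -0.045
w2 387 [-0.0895 -0.0549  0.0612] [-0.03   -0.0366  0.1119] end y -0.0463
w3 1023 [-0.083  -0.0563  0.06  ] [-0.0301 -0.0354  0.1068] end y -0.0461
0.62 (-0.028, 0.0645) max back from tip 0.0713 body 0.080; TCP [-0.0379  0.0783]
0.62 (-0.026, 0.062) max back from tip 0.0745 body 0.080; TCP [-0.0359  0.0758]
0.7 (-0.028, 0.0645) max back from tip 0.0727 body 0.080; TCP [-0.039   0.0775]
0.7 (-0.026, 0.062) max back from tip 0.0759 body 0.080; TCP [-0.037  0.075]
0.76 (-0.028, 0.0645) max back from tip 0.0736 body 0.080; TCP [-0.0397  0.0768]
0.76 (-0.026, 0.062) max back from tip 0.0768 body 0.080; TCP [-0.0377  0.0743]
j [-0.42  0.33  2.39  2.51  0.38 -1.21] bed [-0.1002 -0.1222  0.1595] tilt 0.76 f_bed [-1.2  0.7  0.7] w 0.504 t 6.67
row [-0.0124, -0.0006, 0.1027] [-0.001, -0.06, 0.004]
```

```bash
echo '{"motion": [[-0.004,0,0.03,0,-0.03,0,0.5],[-0.008,0.0,0.06,0,-0.06,0.003,0.5],[-0.011,0,0.09,0,-0.06,0.003,0.5],[-0.0121,-0.0005,0.1015,0,-0.06,0.003,0.5],[-0.0121,-0.0005,0.1015,0,-0.06,0.003,0.5]]}' | python3 drive.py
python3 -c "
from h import *
goalf([-.039,-.1215,.0775],.70)"
```

```text
time_s: 7.3
eef_pos: [0.5519, -0.1395, 0.0774]
eef_rot: [0.015, 0.938, -0.046, 0.342]
ft_force: [-0.6, -0.3, 0.1]
grip_width: 0.499
gripper_force: 0.0
j [-0.35  0.57  2.25  2.7   0.4  -1.35] bed [-0.0383 -0.1216  0.0774] tilt 0.699 f_bed [-0.6 -0.4  0.1] w 0.499 t 7.3
row [-0.0004, -0.0001, -0.0005] [-0.002, 0.001, -0.002]
```

```bash
echo '{"motion": [[0,0,0,0,0,0,0.05],[0,0,0,0,0,0,0.05],[0,0,0,0,0,0,0.05],[0,0,0,0,0,0,0.05],[0,0,0,0,0,0,0.05],[0,0,0,0,0,0,0.05]]}' | python3 drive.py 35
python3 -c "
from h import *
goalf([-.039,-.0515,.0775],.70)"
```

```text
time_s: 8.05
eef_pos: [0.5521, -0.14, 0.0779]
eef_rot: [0.016, 0.938, -0.047, 0.343]
ft_force: [-2.6, 1.9, 6.1]
grip_width: 0.11
gripper_force: 35.0
j [-0.35  0.57  2.25  2.7   0.4  -1.36] bed [-0.0382 -0.122   0.0779] tilt 0.7 f_bed [-2.8  1.7  6.1] w 0.11 t 8.05
row [-0.0011, -0.0705, -0.0001] [-0.001, -0.0, -0.003]
```

```bash
echo '{"motion": [[0,-0.006,0,0,0,0,0.05],[0,-0.016,0,0,0,0,0.05],[0,-0.027,0,0,0,0,0.05],[0,-0.038,0,0,0,0,0.05],[0,-0.05,0,0,0,0,0.05],[0,-0.06,0,0,0,0,0.05],[0,-0.067,0,0,0,0,0.05],[0,-0.07,0,0,0,0,0.05]]}' | python3 drive.py
python3 -c "
from h import *
goalf([-.039,-.0415,.0775],.70)"
echo '{"motion": [[0,-0.001,0,0,0,0,0.05]]}' | python3 drive.py; echo '{"motion": [[0,-0.001,0,0,0,0,0.05]]}' | python3 drive.py
python3 - <<'E'
from h import *
goalf([-.039,-.0415,.0775],.70)
s=arm.get_state();im,d=optics.capture("wrist");np.savez("pics/w4.npz",d=d,im=im,q=s["eef_rot"],p=s["eef_pos"]);cv2.imwrite("pics/w4.png",im)
E
```

```text
time_s: 9.05
eef_pos: [0.5587, -0.071, 0.0779]
eef_rot: [0.016, 0.938, -0.048, 0.342]
ft_force: [-4.7, -7.9, 5.0]
grip_width: 0.111
gripper_force: 35.0
j [-0.17  0.57  2.27  3.01  0.39 -1.51] bed [-0.0382 -0.0527  0.0779] tilt 0.7 f_bed [-4.  -8.3  5. ] w 0.111 t 9.05
row [-0.001, -0.0112, -0.0002] [0.0, 0.0, -0.005]
time_s: 9.18
eef_pos: [0.5588, -0.0701, 0.0779]
eef_rot: [0.016, 0.938, -0.048, 0.342]
ft_force: [-3.7, -7.4, 5.0]
grip_width: 0.114
gripper_force: 35.0
time_s: 9.3
eef_pos: [0.5589, -0.0693, 0.0779]
eef_rot: [0.016, 0.938, -0.048, 0.342]
ft_force: [-4.3, -8.3, 5.2]
grip_width: 0.106
gripper_force: 35.0
j [-0.17  0.57  2.27  3.02  0.39 -1.51] bed [-0.0382 -0.051   0.0779] tilt 0.7 f_bed [-3.5 -8.7  5.2] w 0.106 t 9.3
row [-0.001, -0.0095, -0.0002] [0.001, 0.0, -0.006]
```

View pics/w4.png

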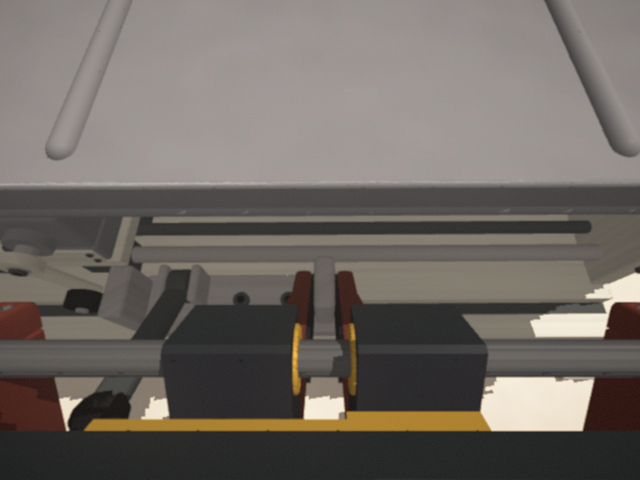

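The roller at (82,300) is just ahead of the striker edge at (105,300), with about 9 mm of gap left. The sliding force is steady at about 8.5 N. Closing in with force readings now.

```bash
cat > st.py <<'E'
from h import *
s=arm.get_state();print("y %.2f fy %.2f t %.2f"%(w2b(s["eef_pos"])[1]*1e3,(B.T@s["ft_force"])[1],s["time_s"]))
E
echo '{"motion": [[0,-0.002,0,0,0,0,0.05],[0,-0.004,0,0,0,0,0.05],[0,-0.006,0,0,0,0,0.05],[0,-0.007,0,0,0,0,0.05]]}' | python3 drive.py >/dev/null; python3 st.py
echo '{"motion": [[0,-0.001,0,0,0,0,0.05]]}' | python3 drive.py>/dev/null; python3 st.py
echo '{"motion": [[0,-0.001,0,0,0,0,0.05]]}' | python3 drive.py>/dev/null; python3 st.py
echo '{"motion": [[0,-0.001,0,0,0,0,0.05]]}' | python3 drive.py>/dev/null; python3 st.py
echo '{"motion": [[0,-0.001,0,0,0,0,0.05]]}' | python3 drive.py>/dev/null; python3 st.py
echo '{"motion": [[0,-0.001,0,0,0,0,0.05]]}' | python3 drive.py>/dev/null; python3 st.py
```

```text
y -44.05 fy -7.05 t 9.85
y -43.09 fy -8.34 t 9.97
y -42.14 fy -8.63 t 10.10
y -41.19 fy -8.54 t 10.22
y -40.18 fy -9.32 t 10.35
y -39.20 fy -9.01 t 10.47
```

```bash

echo '{"motion": [[0,-0.0007,0,0,0,0,0.05]]}' | python3 drive.py>/dev/null; python3 st.py
echo '{"motion": [[0,-0.0007,0,0,0,0,0.05]]}' | python3 drive.py>/dev/null; python3 st.py
echo '{"motion": [[0,-0.0007,0,0,0,0,0.05]]}' | python3 drive.py>/dev/null; python3 st.py
echo '{"motion": [[0,-0.0007,0,0,0,0,0.05]]}' | python3 drive.py>/dev/null; python3 st.py
```

```text
y -38.47 fy -8.08 t 10.60
y -37.79 fy -8.35 t 10.72
y -37.10 fy -8.72 t 10.85
y -36.41 fy -9.15 t 10.97
```

```bash

echo '{"motion": [[0,-0.0007,0,0,0,0,0.05]]}' | python3 drive.py>/dev/null; python3 st.py
echo '{"motion": [[0,-0.0007,0,0,0,0,0.05]]}' | python3 drive.py>/dev/null; python3 st.py
echo '{"motion": [[0,-0.0007,0,0,0,0,0.05]]}' | python3 drive.py>/dev/null; python3 st.py
python3 - <<'E'
from h import *
s=arm.get_state();im,d=optics.capture("wrist");np.savez("pics/w5.npz",d=d,im=im,q=s["eef_rot"],p=s["eef_pos"]);cv2.imwrite("pics/w5.png",cv2.resize(im[200:360,0:260],None,fx=3,fy=3))
E
```

```text
y -35.70 fy -9.55 t 11.10
y -35.02 fy -8.70 t 11.22
y -34.30 fy -8.94 t 11.35
```

View pics/w5.png

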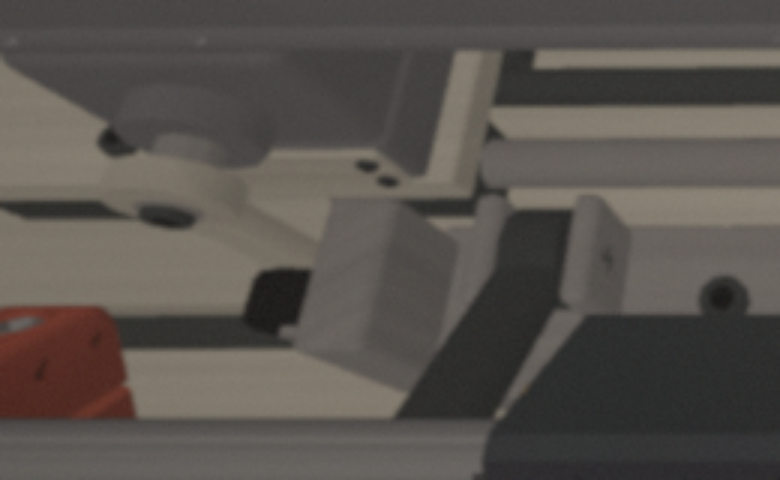

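The striker is against the roller at crop (275,300), so we're in the pre-travel. Continuing in fine steps.

```bash

echo '{"motion": [[0,-0.0005,0,0,0,0,0.05]]}' | python3 drive.py>/dev/null; python3 st.py
echo '{"motion": [[0,-0.0005,0,0,0,0,0.05]]}' | python3 drive.py>/dev/null; python3 st.py
echo '{"motion": [[0,-0.0005,0,0,0,0,0.05]]}' | python3 drive.py>/dev/null; python3 st.py
echo '{"motion": [[0,-0.0005,0,0,0,0,0.05]]}' | python3 drive.py>/dev/null; python3 st.py
```

```text
y -33.80 fy -8.67 t 11.53
y -33.36 fy -9.95 t 11.65
y -33.04 fy -11.46 t 11.78
y -32.65 fy -12.20 t 11.90
```

```bash

echo '{"motion": [[0,-0.0005,0,0,0,0,0.05]]}' | python3 drive.py>/dev/null; python3 st.py
echo '{"motion": [[0,-0.0005,0,0,0,0,0.05]]}' | python3 drive.py>/dev/null; python3 st.py
echo '{"motion": [[0,-0.0004,0,0,0,0,0.05]]}' | python3 drive.py>/dev/null; python3 st.py
```

```text
y -32.28 fy -13.97 t 12.03
y -31.89 fy -14.08 t 12.15
y -31.55 fy -14.75 t 12.28
```

```bash

echo '{"motion": [[0,-0.0004,0,0,0,0,0.05]]}' | python3 drive.py>/dev/null; python3 st.py
echo '{"motion": [[0,-0.0004,0,0,0,0,0.05]]}' | python3 drive.py>/dev/null; python3 st.py
```

```text
y -31.23 fy -15.02 t 12.40
y -30.80 fy -13.47 t 12.53
```

```bash

echo '{"motion": [[0,-0.0004,0,0,0,0,0.05]]}' | python3 drive.py>/dev/null; python3 st.py
echo '{"motion": [[0,-0.0002,0,0,0,0,0.05]]}' | python3 drive.py>/dev/null; python3 st.py
```

```text
y -30.29 fy -12.71 t 12.65
y -29.87 fy -9.96 t 12.78
```

The force fell from 15.0 to about 10 N over 1.2 mm, so the switch has clicked. I'll hold, then ease the stored push off before releasing, watching that the dog stays put.

```bash

echo '{"motion": [[0,0,0,0,0,0,0.05]]}' | python3 drive.py>/dev/null; python3 st.py
echo '{"motion": [[0,0.0004,0,0,0,0,0.05],[0,0.0004,0,0,0,0,0.05]]}' | python3 drive.py>/dev/null; python3 st.py
echo '{"motion": [[0,0.0004,0,0,0,0,0.05],[0,0.0004,0,0,0,0,0.05]]}' | python3 drive.py>/dev/null; python3 st.py
```

```text
y -29.72 fy -9.43 t 12.90
y -29.76 fy -6.94 t 13.15
y -29.78 fy -6.19 t 13.40
```

```bash

echo '{"motion": [[0,0.0008,0,0,0,0,0.05],[0,0.0008,0,0,0,0,0.05]]}' | python3 drive.py>/dev/null; python3 st.py
echo '{"motion": [[0,0.0006,0,0,0,0,0.05],[0,0.0006,0,0,0,0,0.05]]}' | python3 drive.py>/dev/null; python3 st.py
python3 - <<'E'
from h import *
for n in("side","wrist"):
    s=arm.get_state();im,d=optics.capture(n);np.savez(f"pics/{n}6.npz",d=d,im=im,q=s["eef_rot"],p=s["eef_pos"])
c,d,_=load("wrist6");P=(cloud(c,d)-O)@B
m=(P[...,2]>.049)&(P[...,2]<.0665)&(P[...,0]>-.045)&(P[...,0]<-.017)&(P[...,1]>.055)&(P[...,1]<0.12)
im=np.load("pics/wrist6.npz")["im"];q=P[m];print("striker grey",np.round(np.percentile(P[m&(im.max(-1)>70)],[2,50,98],axis=0),4).tolist());k=q[im[m].max(-1)<45];print("black",len(k),np.round(np.percentile(k,[2,50,98],axis=0),4).tolist())
E
```

```text
y -29.85 fy -0.63 t 13.65
y -29.96 fy 3.48 t 13.90
striker grey [[-0.0413, 0.0557, 0.0497], [-0.0298, 0.0686, 0.0606], [-0.0177, 0.0902, 0.0664]]
black 326 [[-0.0338, 0.0848, 0.0513], [-0.0306, 0.0891, 0.0597], [-0.0255, 0.0956, 0.0612]]
```

```bash

echo '{"motion": [[0,-0.0007,0,0,0,0,0.05],[0,-0.0007,0,0,0,0,0.05]]}' | python3 drive.py>/dev/null; python3 st.py
echo '{"motion": [[0,0,0,0,0,0,0.15],[0,0,0,0,0,0,0.2],[0,0,0,0,0,0,0.3],[0,0,0,0,0,0,0.4]]}' | python3 drive.py>/dev/null; python3 st.py
python3 - <<'E'
from h import *
s=arm.get_state();print(s["gripper_force"],s["grip_width"])
im,d=optics.capture("wrist");np.savez("pics/w7.npz",d=d,im=im,q=s["eef_rot"],p=s["eef_pos"])
c,d,_=load("w7");P=(cloud(c,d)-O)@B
m=(P[...,2]>.049)&(P[...,2]<.0665)&(P[...,0]>-.045)&(P[...,0]<-.017)&(P[...,1]>.055)&(P[...,1]<0.12)
q=P[m];print("striker grey",np.round(np.percentile(P[m&(im.max(-1)>70)],[2,50,98],axis=0),4).tolist());k=q[im[m].max(-1)<45];print("black",len(k),np.round(np.percentile(k,[2,50,98],axis=0),4).tolist())
goalf([-.105,-.0299,.150],.70)
E
```

```text
y -29.91 fy -1.78 t 14.25
y -29.89 fy 0.02 t 14.75
0.0 0.37144571009820027
striker grey [[-0.0413, 0.0555, 0.0499], [-0.0286, 0.0685, 0.0615], [-0.0177, 0.0907, 0.0664]]
black 326 [[-0.0338, 0.0849, 0.0517], [-0.0307, 0.0891, 0.0597], [-0.0258, 0.0956, 0.0612]]
j [-0.11  0.57  2.27  3.11  0.39 -1.55] bed [-0.038  -0.0299  0.0777] tilt 0.699 f_bed [-0.6  0.3  0.9] w 0.389 t 14.8
row [-0.0048, -0.0001, -0.0985] [-0.001, 0.001, -0.003]
```

Released with the striker unmoved. I'll retreat, close the fingers and go above the lever end, at bed y ≈ 0.046.

```bash

echo '{"motion": [[0,0,-0.02,0,0,0,0.4],[-0.002,0,-0.05,0,0,0,0.4],[-0.004,0,-0.08,0,0,0,0.4],[-0.0048,0,-0.0985,0,0,0,0.2],[-0.0048,0,-0.0985,0,0,0,0.0],[-0.0048,-0.03,-0.0985,0,0,0,0.0],[-0.0048,-0.06,-0.0985,0,0,0,0.0],[-0.0048,-0.076,-0.0985,0,0,0,0.0],[-0.0048,-0.076,-0.0985,0,0,0,0.0],[-0.0048,-0.076,-0.0985,0,0,0,0.0]]}' | python3 drive.py 20
python3 - <<'E'
from h import *
goalf([-.088,.0461,.145],.70)
s=arm.get_state();im,d=optics.capture("wrist");np.savez("pics/w8.npz",d=d,im=im,q=s["eef_rot"],p=s["eef_pos"]);cv2.imwrite("pics/w8.png",im)
c,d,_=load("w8");P=(cloud(c,d)-O)@B
m=(P[...,2]>.075)&(P[...,2]<.116)&(P[...,0]>-.115)&(P[...,0]<-.03)&(P[...,1]>.02)&(P[...,1]<.07)
q=P[m];print(len(q),np.round(np.percentile(q,[1,50,99],axis=0),4).tolist(),"end",np.round(q[q[:,2]>.098].mean(0),4))
c,d,_=load("w7");P=(cloud(c,d)-O)@B
m=(P[...,2]>.075)&(P[...,2]<.116)&(P[...,0]>-.115)&(P[...,0]<-.03)&(P[...,1]>.02)&(P[...,1]<.07)
q=P[m];print(len(q),np.round(np.percentile(q,[1,50,99],axis=0),4).tolist(),"end",np.round(q[q[:,2]>.098].mean(0),4))
E
```

```text
time_s: 16.05
eef_pos: [0.5019, 0.0334, 0.1498]
eef_rot: [0.016, 0.938, -0.047, 0.342]
ft_force: [0.6, 0.0, -0.5]
grip_width: 0.002
gripper_force: 0.0
j [ 0.12  0.33  2.37  3.67  0.28 -1.91] bed [-0.1048  0.0457  0.1498] tilt 0.699 f_bed [ 0.6  0.1 -0.5] w 0.002 t 16.05
row [0.0098, -0.0004, 0.0145] [-0.001, 0.001, -0.003]
466 [[-0.0772, 0.0406, 0.0753], [-0.058, 0.0463, 0.087], [-0.0424, 0.0522, 0.1015]] end [-0.0752  0.0459  0.1004]
1506 [[-0.0866, 0.0389, 0.0979], [-0.0821, 0.0473, 0.1053], [-0.0722, 0.054, 0.1092]] end [-0.0816  0.0468  0.105 ]
```

View pics/w8.png

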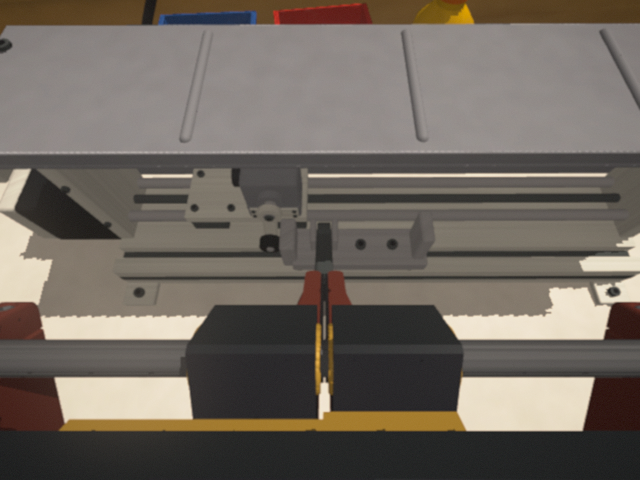

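The fingers line up with the lever at (324,270), and the roller at (269,242) rests on the striker. Pressing down along the lever's arc in stages.

```bash

echo '{"motion": [[0.0025,0,0.0125,0,0,0,0],[0.0046,0,0.0248,0,0,0,0],[-0.002,0,0.03,0,0,0,0],[-0.0087,0,0.0345,0,0,0,0],[-0.0087,0,0.0345,0,0,0,0]]}' | python3 drive.py
python3 -c "
from h import *
goalf([-.0973,.0461,.0794],.70)"
echo '{"motion": [[-0.006,0,0.004,0,0,0,0],[-0.013,0,0.009,0,0,0,0],[-0.0194,0,0.0137,0,0,0,0],[-0.025,0,0.019,0,0,0,0],[-0.0307,0,0.0239,0,0,0,0],[-0.0307,0,0.0239,0,0,0,0]]}' | python3 drive.py
python3 -c "
from h import *
goalf([-.0983,.0461,.0734],.70)"
```

```text
time_s: 16.73
eef_pos: [0.5164, 0.0322, 0.1173]
eef_rot: [0.016, 0.939, -0.047, 0.341]
ft_force: [0.3, 0.1, -0.9]
grip_width: 0.001
gripper_force: 0.0
j [ 0.12  0.43  2.35  3.54  0.36 -1.78] bed [-0.0903  0.0459  0.1173] tilt 0.697 f_bed [ 0.3  0.1 -0.9] w 0.001 t 16.73
row [-0.0297, -0.0001, 0.0245] [-0.0, 0.003, -0.003]
time_s: 17.48
eef_pos: [0.5092, 0.0332, 0.0795]
eef_rot: [0.016, 0.938, -0.047, 0.342]
ft_force: [0.4, 0.6, 1.7]
grip_width: 0.002
gripper_force: 0.6
j [ 0.12  0.55  2.37  3.44  0.48 -1.67] bed [-0.0975  0.0462  0.0795] tilt 0.699 f_bed [0.3 0.6 1.7] w 0.002 t 17.48
row [-0.0045, 0.0001, 0.0042] [-0.001, 0.001, -0.003]
```

```bash
cat > sz.py <<'E'
from h import *
s=arm.get_state();b=w2b(s["eef_pos"])*1e3;print("TCP x %.1f y %.1f z %.1f"%tuple(b),"f",np.round(B.T@s["ft_force"],1),"t %.2f"%s["time_s"])
E
echo '{"motion": [[-0.0013,0,0.0015,0,0,0,0],[-0.0026,0,0.0031,0,0,0,0]]}' | python3 drive.py>/dev/null; python3 sz.py
echo '{"motion": [[-0.0013,0,0.0015,0,0,0,0],[-0.0013,0,0.0015,0,0,0,0]]}' | python3 drive.py>/dev/null; python3 sz.py
echo '{"motion": [[-0.0013,0,0.0015,0,0,0,0],[-0.0013,0,0.0015,0,0,0,0]]}' | python3 drive.py>/dev/null; python3 sz.py
echo '{"motion": [[-0.0013,0,0.0015,0,0,0,0],[-0.0013,0,0.0015,0,0,0,0]]}' | python3 drive.py>/dev/null; python3 sz.py
```

```text
TCP x -97.6 y 46.1 z 76.5 f [-7.6  0.7 17.5] t 17.73
TCP x -97.5 y 46.2 z 74.9 f [-6.   0.3 15.2] t 17.98
TCP x -97.5 y 46.2 z 73.8 f [-12.5   0.6  28.6] t 18.23
TCP x -97.6 y 46.1 z 72.8 f [-18.5  -0.   40.2] t 18.48
```

```bash

echo '{"motion": [[0.006,0,-0.007,0,0,0,0],[0.025,0,-0.03,0,0,0,0],[0.04,0,-0.07,0,0,0,0],[0.04,0,-0.1,0,0,0,0],[0.04,0,-0.12,0,0,0,0],[0.04,0,-0.12,0,0,0,0]]}' | python3 drive.py
python3 - <<'E'
from h import *
s=arm.get_state();print(np.round(s["joints"],2))
im,d=optics.capture("wrist");np.savez("pics/w9.npz",d=d,im=im,q=s["eef_rot"],p=s["eef_pos"]);cv2.imwrite("pics/w9.png",cv2.resize(im[120:360,140:480],None,fx=2.2,fy=2.2))
c,d,_=load("w9");P=(cloud(c,d)-O)@B
m=(P[...,2]>.035)&(P[...,2]<.08)&(P[...,0]>-.115)&(P[...,0]<-.048)&(P[...,1]>.03)&(P[...,1]<.06)
q=P[m];print(len(q),np.round(np.percentile(q,[1,50,99],axis=0),4).tolist())
for a,b in((-.06,-.05),(-.08,-.07),(-.1,-.09)):
    k=q[(q[:,0]>a)&(q[:,0]<b)];print(a,len(k),np.round(np.median(k[:,2]),4) if len(k) else '')
for w in("w8","w9"):
    c,d,_=load(w);P=(cloud(c,d)-O)@B
    m=(P[...,2]>.070)&(P[...,2]<.0805)&(P[...,0]>-.041)&(P[...,0]<-.016)&(P[...,1]>-.05)&(P[...,1]<-.01)
    print(w,"fin",m.sum(),np.round(np.percentile(P[m],[2,50,98],axis=0),4)[:,1])
E
```

```text
time_s: 19.23
eef_pos: [0.4626, 0.0376, 0.1887]
eef_rot: [0.015, 0.938, -0.047, 0.343]
ft_force: [-0.2, 0.3, -0.0]
grip_width: 0.009
gripper_force: 0.0
[ 0.16  0.17  2.43  3.99  0.21 -2.21]
503 [[-0.0879, 0.0409, 0.0554], [-0.0657, 0.0464, 0.0579], [-0.0483, 0.0527, 0.0596]]
-0.06 141 0.0582
-0.08 146 0.0576
-0.1 1 0.0581
w8 fin 527 [-0.0337 -0.028  -0.0244]
w9 fin 356 [-0.0333 -0.0279 -0.0241]
```

View pics/w9.png

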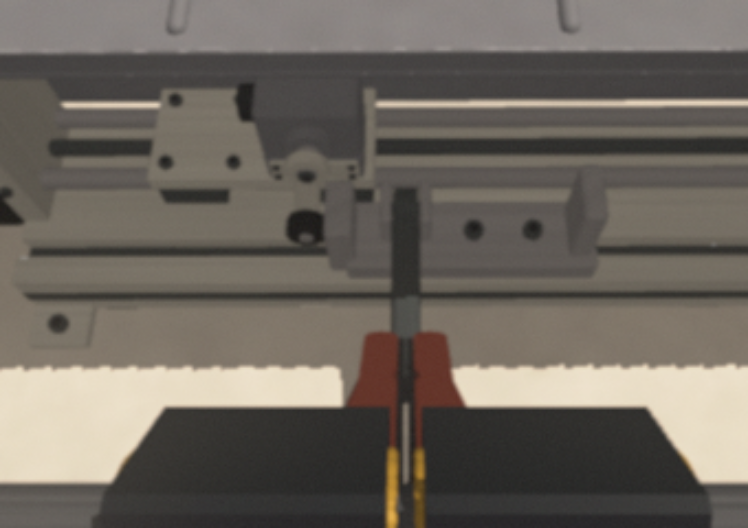

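The lever is level (top at z ≈ 0.058 along the bar), and the fin hasn't moved (y = -0.028 before and after). The roller at crop (305,228) sits on the striker, and the robot is clear of everything with zero force. Handing in.

```bash
python3 -c "
from rig import arm, optics, job
print(job.hand_in())"
```

```text
the job is handed in; nothing more can be done
None
```

I slid the dog until the switch clicked and locked it there with the cam lever fully down, then backed the robot clear and handed the job in at about 19 s; the hand-in returned no verdict, and I estimate plunger travel at 2.2 to 3.6 mm from the force readings (allowed 1.6 to 4.2 mm).

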